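Sort the silversmith's bench into its trays

ROBOT

A 6-joint arm with a two-finger parallel gripper is mounted at the origin on the work surface. World frame = base frame: x ahead of the robot, y to its left, z up, the work surface at z = 0. Lengths are in mm, angles in degrees, forces in N, time in s.
With the tool pointing down it reaches from about 300 to 850 mm from the base axis. Payload 4.2 kg.
Tool frame: the origin (TCP) lies midway between the tips of the shut fingers; the grasp point (between the pads) lies 19 mm behind it; z points along the fingers, y is the line along which they close (so a half turn about z gives the same grasp; the last joint's range is limited). The gripper opens to 91 mm and grips with 3 to 60 N. Pads are 32 mm wide; open, the fingers measure 118 mm over their backs; the gripper's body (76 mm by 178 mm) begins 60 mm behind the grasp point.
Start: joints at [70.245, 18.312, 89.639, -0, 72.044, -1.146], TCP at [183.497, 544.955, 178.576] pointing down, gripper open.
Joint ranges: [-177.97, 177.97], [-48.28, 115.42], [12.27, 149.76], [-77.06, 257.06], [2.81, 150.46], [-146.56, 146.56]. Speed limits (degrees/s): [147.25, 147.25, 180, 180, 180, 180].

INTERFACE

Orientations are given as [roll, pitch, yaw] about the fixed x, y, z axes, in that order (R = Rz(yaw) Ry(pitch) Rx(roll)).
In Python, from workcell import env gives the robot as it stands.
- The arm moves only by the shell command python3 -m jog 'ROWS' [FORCE]. ROWS is a JSON object of lists of equal length, an entry for each row: "jaw": the finger opening in mm, from 0 to 91.2; "slide": the shift along the tool's x, y, z in units of 30 mm (1.0 is 30 mm), a list of three; "spin": the turn about the tool's z in units of 8 degrees (1.0 is 8 degrees). In form: {"jaw": [jaw, ...], "slide": [[dx, dy, dz], ...], "spin": [spin, ...]}. A call has 1 to 10 rows; each row shifts and turns the commanded pose from where the row before left it, along the tool's axes as they then stand; what a row does not reach is not made up. A row lasts 1/10 s, in which the tool goes at most 50 mm and 8.59 degrees, less where a joint would pass 70% of its speed; a pose out of reach is approached as far as the arm can. A call is refused whole if a number of a shift passes 1 or a number of a turn 1, either way. A call with a gripper value outside its range is refused whole. The fingers move at their own pace and stop on an object; FORCE is the grip in N (left out, the last holds). Time passes only in rows, so rows that do not move let the fingers close. It gives the time, the measured TCP pose, the force, the opening and the grip force at its end, in the units of the state.
- env.state(): the state, without advancing time (a new reading comes with each control period).
- env.grab_frame(name): name is "scene" or "top"; returns the picture (480x640x3 uint8, red, green, blue); there is no depth.
- env.camera_model(name): a dict with "fx", "fy", "cx", "cy" (pixels), "D" ([k1, k2, p1, p2, k3] as OpenCV has them; the pictures are not rectified), "camera_from_world" (4x4, takes a point from world to camera coordinates). Camera axes: x right, y up, looking along -z (the intrinsics and any distortion apply to the point x, -y, -z); pixel columns grow to the right and rows downward; lengths in mm; the calibration is good to about 2 mm. A picture is of the moment at which its call begins. camera_model takes no time and is no camera call.
- env.job_done(): hands the job in; it is judged then, once.
The state is a dict: "time_s": time; "qpos": joint angles; "qvel": joint speeds; "effort": joint torques, N m; "ee_pos": TCP position; "ee_rot": TCP orientation; "force": force on the tool from outside, world axes, zero at the start; "torque": the same for the moment, N m; "gripper_width": finger opening in mm; "gripper_force": force on a finger pad.
Only numpy, scipy, OpenCV 4.12 (cv2) and the standard library are available. Lean on these libraries where they do the work, as an engineer would, in place of code of your own. Each camera call takes 0.05 s, during which the arm holds its last target. There are 200 camera calls.

TASK

Sort the loose pieces on the bench into the trays: both spoons into the blue tray, both stamping punches (black and green) into the red tray, and the wooden-handled needle file into the dark wooden tray. Lay each one flat on its tray's floor, clear of the walls' tops and not on top of another piece, the spoons bowl upwards, and leave the yellow and grey blocks where they stand.

Things in the scene. Friction and masses are not known exactly. Their poses are not given: they have to be found in the camera images.
- spoon_steel: Silver-coloured steel spoon lying bowl up, 110 mm long, about 45 g. Origin on its underside plane, mid-length; x points to the bowl, z up. Round bowl 35 mm across, 9 mm high, centred at x = +37.5 mm. Handle at the origin (x -16 to +20 mm) is 9 mm wide in y, at heights 7 to 12 mm: grip it there, across y. Handle end at x = -55 mm, 14 mm wide, touches the bench.
- spoon_brass: Gold-coloured brass spoon lying bowl up, 110 mm long, about 45 g. Origin on its underside plane, mid-length; x points to the bowl, z up. Round bowl 35 mm across, 9 mm high, centred at x = +37.5 mm. Handle at the origin (x -16 to +20 mm) is 9 mm wide in y, at heights 7 to 12 mm: grip it there, across y. Handle end at x = -55 mm, 14 mm wide, touches the bench.
- punch_black: Black square stamping punch with a steel band and short steel tip, 72 mm long, 12 mm square, lying flat, about 70 g. Origin at the centre of its section, 6 mm above the bench; x runs along it to the tip; body from x = -36 to +24 mm, 8 mm square tip to +36 mm. Grip at the origin, across y.
- punch_green: Green square stamping punch with a steel band and short steel tip, 72 mm long, 12 mm square, lying flat, about 70 g. Origin at the centre of its section, 6 mm above the bench; x runs along it to the tip; body from x = -36 to +24 mm, 8 mm square tip to +36 mm. Grip at the origin, across y.
- file: Needle file, light wooden handle (60 mm long, 16 mm square), brass ferrule, dark steel blade 7 mm wide; 107 mm long in all. Origin in the handle on the centre line, 8 mm above the bench when lying; x runs along it to the blade; handle from x = -45 to +15 mm, blade tip at x = +62 mm. Grip at the origin, across y. About 60 g.
- tray_blue: Blue plastic open tray fixed to the bench, 150 (x) by 130 (y) by 22 mm high, walls and floor 4 mm thick (inside 142 by 122 mm); origin at the centre of its underside, x along its long side, z up. For the spoons.
- tray_red: Red plastic open tray fixed to the bench, 150 (x) by 130 (y) by 22 mm high, walls and floor 4 mm thick (inside 142 by 122 mm); origin at the centre of its underside, x along its long side, z up. For the punches.
- tray_wood: Dark brown wooden open tray fixed to the bench, 150 (x) by 130 (y) by 22 mm high, walls and floor 4 mm thick (inside 142 by 122 mm); origin at the centre of its underside, x along its long side, z up. For the file.
- block_yellow: Yellow loose 34 mm cube, about 0.3 kg, standing on the bench among the tools; origin at the centre of its underside. Not to be moved.
- block_grey: Grey loose 34 mm cube, about 0.3 kg, standing on the bench among the tools; origin at the centre of its underside. Not to be moved.
Not all that is in view belongs to the job. There is more than one size of the tray_red; the one meant has the size given above.

How it is judged (in metres and radians):
At the end, for the whole second after the job is handed in: Spoons in the blue tray, punches in the red, file in the wooden one: each origin within 69 mm (x) and 59 mm (y) of its tray's centre, at most 5 mm higher than when flat on the tray floor, level within 0.15 rad (spoons bowl up within 0.2 rad), at rest (x of spoon_steel in the frame of tray_blue between -0.069 and 0.069 m and y of spoon_steel in the frame of tray_blue between -0.059 and 0.059 m and z of spoon_steel in the frame of tray_blue between 0 and 0.01 m and angle between each of spoon_steel, spoon_brass's own z axis and vertical below 0.2 rad and linear speed of each of spoon_steel, spoon_brass, punch_black, punch_green, file below 0.02 m/s and x of spoon_brass in the frame of tray_blue between -0.069 and 0.069 m and y of spoon_brass in the frame of tray_blue between -0.059 and 0.059 m and z of spoon_brass in the frame of tray_blue between 0 and 0.01 m and x of punch_black in the frame of tray_red between -0.069 and 0.069 m and y of punch_black in the frame of tray_red between -0.059 and 0.059 m and z of punch_black in the frame of tray_red between 0 and 0.015 m and angle between punch_black's own x axis and vertical between 1.42 and 1.72 rad and x of punch_green in the frame of tray_red between -0.069 and 0.069 m and y of punch_green in the frame of tray_red between -0.059 and 0.059 m and z of punch_green in the frame of tray_red between 0 and 0.015 m and angle between punch_green's own x axis and vertical between 1.42 and 1.72 rad and x of file in the frame of tray_wood between -0.069 and 0.069 m and y of file in the frame of tray_wood between -0.059 and 0.059 m and z of file in the frame of tray_wood between 0 and 0.017 m and angle between file's own x axis and vertical between 1.42 and 1.72 rad); the robot touches nothing.
It fails at once if the yellow block is shifted by more than 20 mm (distance of block_yellow from where it was at the start of the episode above 0.02 m).
It fails at once if the grey block is shifted by more than 20 mm (distance of block_grey from where it was at the start of the episode above 0.02 m).
It also fails if it takes over 136 s, if anything falls off the work surface, if the arm or the gripper's body presses on something with over 40 N, if the wrist force passes 120 N, or if a joint passes its speed limit or range.

## Working session

There is one attempt and no reset: what is moved stays moved. The work goes in short steps, Python scripts to look and compute and a shell command to move; the robot and the scene stay as the last step left them, time stands still between calls to the robot, and variables do not carry over. Pictures are saved under pics/ and viewed, at most 14 in all, crops included, and the job is handed in when it is done.

```bash
mkdir -p pics; ls; python3 - <<'E'
from workcell import env
import cv2
for n in("top","scene"):
    cv2.imwrite(f"pics/{n}0.png",env.grab_frame(n)[:,:,::-1]); m=env.camera_model(n); print(n,{k:(v if k!="camera_from_world" else [[round(float(a),3) for a in r] for r in v]) for k,v in m.items()})
s=env.state();print(s["ee_pos"],s["ee_rot"],s["time_s"],s["gripper_width"])
E
```

```text
pics
top {'fx': 467.86431409534276, 'fy': 467.86431409534276, 'cx': 321.3021628117421, 'cy': 246.43265740609834, 'D': array([-0.06302261,  0.        ,  0.        ,  0.        ,  0.        ]), 'camera_from_world': [[-0.018, -1.0, 0.009, 0.172], [0.996, -0.017, 0.09, -448.767], [-0.09, 0.011, 0.996, -886.031], [0.0, 0.0, 0.0, 1.0]]}
scene {'fx': 562.2586492798513, 'fy': 562.2586492798513, 'cx': 315.86054717384104, 'cy': 243.6559716744128, 'D': array([-0.04465273,  0.        ,  0.        ,  0.        ,  0.        ]), 'camera_from_world': [[0.817, 0.576, 0.019, -384.47], [-0.391, 0.531, 0.752, 129.585], [0.423, -0.622, 0.659, -1293.811], [0.0, 0.0, 0.0, 1.0]]}
[183.32972601 544.4555195  177.78808848] [-1.79907619e+02 -1.31169617e-03  1.61388630e+02] 0.1 91.24685397869044
```

View pics/top0.png

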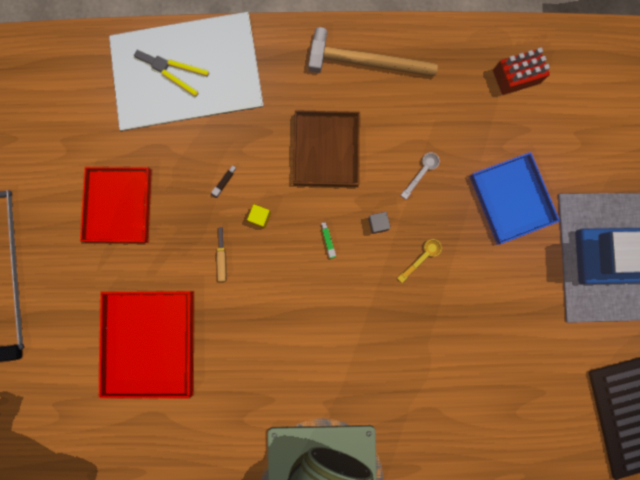

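View pics/scene0.png

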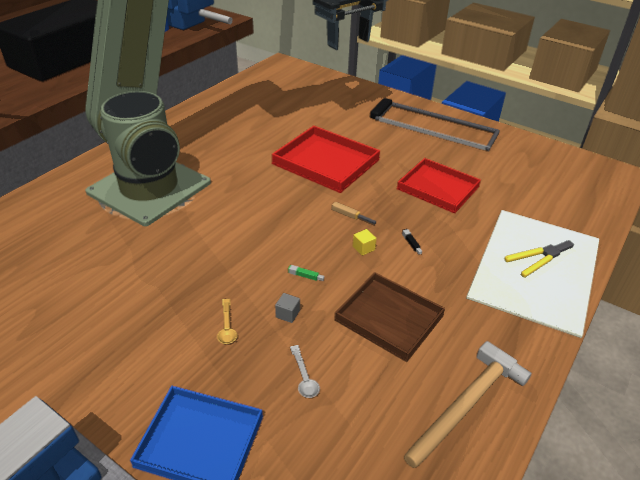

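```bash
cat > h.py <<'E'
import numpy as np, cv2
from workcell import env
def p2w(uv,z,name="top"):
    m=env.camera_model(name); K=np.array([[m["fx"],0,m["cx"]],[0,m["fy"],m["cy"]],[0,0,1]])
    T=np.array(m["camera_from_world"]); R=T[:3,:3]; c=-R.T@T[:3,3]
    n=cv2.undistortPoints(np.array(uv,float).reshape(-1,1,2),K,np.array(m["D"]))[:,0]
    d=np.c_[n[:,0],-n[:,1],-np.ones(len(n))]@R
    return c+d*((np.broadcast_to(z,len(n))-c[2])/d[:,2])[:,None]
E
python3 - <<'E'
import cv2
im=cv2.imread("pics/top0.png")[140:295,195:455]
im=cv2.resize(im,None,fx=3,fy=3,interpolation=cv2.INTER_CUBIC)
for i in range(0,260,20): cv2.putText(im,str(195+i),(3*i,8),0,.3,(255,255,255)); cv2.line(im,(3*i,10),(3*i,14),(255,255,255))
for i in range(0,155,20): cv2.putText(im,str(140+i),(0,3*i+4),0,.3,(255,255,255))
cv2.imwrite("pics/crop.png",im)
from h import *
img=cv2.imread("pics/top0.png"); hsv=cv2.cvtColor(img,cv2.COLOR_BGR2HSV)
def big(mask,box,n,z):
    x0,y0,x1,y1=box; k=np.zeros_like(mask);k[y0:y1,x0:x1]=mask[y0:y1,x0:x1]
    c=max(cv2.findContours(k,cv2.RETR_EXTERNAL,2)[0],key=cv2.contourArea)
    w=p2w(cv2.boxPoints(cv2.minAreaRect(c)),z); w2=cv2.minAreaRect(p2w(c.reshape(-1,2),z)[:,:2].astype(np.float32))
    print(n,np.round(w2[0]),np.round(w2[1]),round(w2[2],1))
H,S,V=cv2.split(hsv)
m=lambda b:(b*255).astype(np.uint8)
big(m((H>105)&(H<125)&(S>120)),(460,140,558,250),"blue",22)
red=m(((H<4)|(H>175))&(S>200))
big(red,(70,155,160,255),"red",22);big(red,(80,280,205,405),"redbig",22)
big(m(V<115),(280,100,370,195),"wood",22)
big(m((H>40)&(H<85)&(S>80)),(310,210,345,265),"green",12)
big(m((H>25)&(H<35)&(S>150)),(240,195,280,235),"yellow",34)
big(m(S<60),(362,205,395,240),"grey",34)
big(m(S<70),(395,145,445,205),"steel",8)
big(m((H>=18)&(H<32)&(S>150)),(395,235,447,285),"brass",8)
E
```

```text
blue [ 540. -393.] [148. 134.] 19.8
red [539. 397.] [131. 146.] 88.6
redbig [266. 332.] [179. 200.] 89.8
wood [643. -16.] [138. 156.] 87.5
green [465. -20.] [42. 12.] 14.1
yellow [510. 113.] [35. 34.] 67.9
grey [ 493. -120.] [33. 34.] 12.4
steel [ 592. -203.] [ 32. 109.] 45.7
brass [ 418. -199.] [ 35. 111.] 43.1
```

View pics/crop.png

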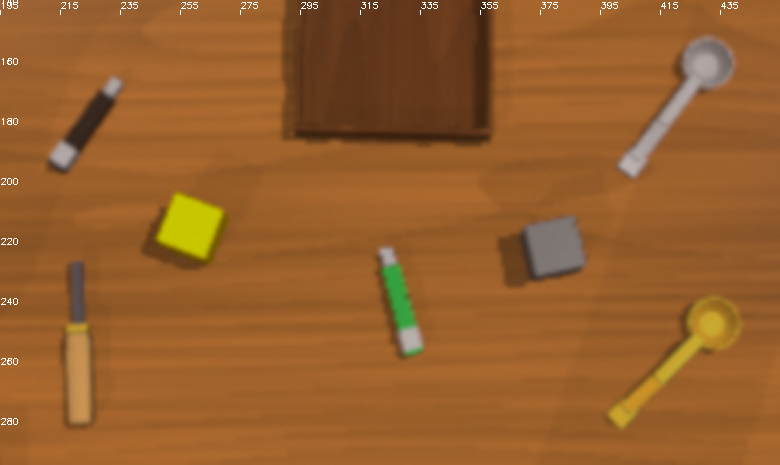

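The trays fit their sizes: the smaller red one measures 131x146 mm, so it is the right one. Next, the piece axes from the crop endpoints.

```bash
cat > plan.py <<'E'
import sys; from h import *
# usage: plan.py x y yaw : spin first, then slide (units)
def plan(x,y,yaw):
    s=env.state(); p=s["ee_pos"]; a=s["ee_rot"][2]; q1=np.degrees(np.arctan2(y,x))
    c=[yaw+k*180 for k in(-2,-1,0,1,2) if abs((q1+90-yaw-k*180))<140]
    cur=np.degrees(np.arctan2(p[1],p[0]))+90-s["qpos"][5]   # unwrapped yaw
    b=min(c,key=lambda v:abs(v-cur)); r=np.radians(b); d=np.array([x,y])-p[:2]
    print("t %.1f pos"%s["time_s"],np.round(p,1),"yaw %.1f->%.1f"%(cur,b),"tilt",np.round(s["ee_rot"][:2],1),"| spin %.2f"%((cur-b)/8),
      "slide %.2f %.2f"%((d@[np.cos(r),np.sin(r)])/30,(d@[np.sin(r),-np.cos(r)])/30),"grip %.1f %.1f"%(s["gripper_width"],s["gripper_force"]))
if __name__=="__main__": plan(*map(float,sys.argv[1:4]))
E
python3 - <<'E'
from h import *
def u(a): return [(195+x/3-.33,140+y/3-.33) for x,y in a]
# ends tail, head with heights, offset of origin from tail, expected length
P={"black":([(60,160),(115,82)],10,36,72),"green":([(412,350),(387,253)],10,36,72),
"file":([(79,424),(77,264)],[14,9],45,107),"steel":([(629,167),(706,63)],[3,6],55,92.5),"brass":([(620,418),(711,323)],[3,6],55,92.5)}
for n,(a,z,o,L) in P.items():
    w=p2w(u(a),z)[:,:2]; d=w[1]-w[0]; l=np.hypot(*d)
    print(n,"len %.1f exp %.1f"%(l,L),"origin",np.round(w[0]+d*o/L,1),"ang %.1f"%np.degrees(np.arctan2(d[1],d[0])))
def tr(c,a,x,y):
    a=np.radians(a); return np.round([c[0]+np.cos(a)*x-np.sin(a)*y,c[1]+np.sin(a)*x+np.cos(a)*y],1)
print("blue",tr((540,-393),19.8,0,26),tr((540,-393),19.8,0,-26),"red",tr((539,397),-1.4,0,25),tr((539,397),-1.4,0,-25))
E
python3 plan.py 430 186 0
```

```text
black len 63.5 exp 72.0 origin [585.6 183.7] ang -34.9
green len 65.8 exp 72.0 origin [461.8 -20.8] ang 13.3
file len 105.0 exp 107.0 origin [429.4 189.1] ang 1.3
steel len 88.3 exp 92.5 origin [ 591.6 -208.1] ang -37.8
brass len 87.1 exp 92.5 origin [ 419.6 -201. ] ang -45.3
blue [ 531.2 -368.5] [ 548.8 -417.5] red [539.6 422. ] [538.4 372. ]
t 0.1 pos [183.3 544.5 177.8] yaw 162.5->180.0 tilt [-179.9   -0. ] | spin -2.18 slide -8.22 -11.95 grip 91.2 0.0
```

```bash
sed -i 's|^    b=min|    cur=s["ee_rot"][2]+360*round((cur-s["ee_rot"][2])/360)\n    b=min|' plan.py
python3 - <<'E'
from h import *
img=cv2.imread("pics/top0.png")
lab=cv2.cvtColor(img,cv2.COLOR_BGR2LAB).astype(float)
for n,(x0,y0,x1,y1),z,L,t,o in [("black",(205,158,242,204),10,72,14,0),("green",(312,214,345,265),10,72,20,0),("file",(208,222,236,288),12,107,20,8.5),("steel",(395,145,446,206),7,110,20,0),("brass",(393,232,450,288),7,110,20,0)]:
    a=lab[y0:y1,x0:x1]; bg=np.median(np.r_[a[0],a[-1],a[:,0],a[:,-1]],0)
    d=np.linalg.norm((a-bg)*[.6,1.5,1.5],axis=2); m=(d>t).astype(np.uint8)
    k,l,st,_=cv2.connectedComponentsWithStats(m); i=1+np.argmax(st[1:,4])
    v,u=np.where(l==i); w=p2w(np.c_[u+x0,v+y0],z)[:,:2]; c=w.mean(0)
    e=np.linalg.svd(w-c)[2][0] if len(w)>2 else 0
    e*=np.sign(e[0]); s=(w-c)@e; f=(w-c)@[-e[1],e[0]]
    mid=c+e*(s.max()+s.min())/2
    print(n,"len %.0f/%d wid %.0f"%(s.max()-s.min()+1.9,L,f.max()-f.min()+1.9),"mid",np.round(mid,1),"origin",np.round(mid-e*o,1),"ang %.1f"%np.degrees(np.arctan2(e[1],e[0])))
E
python3 plan.py 429.5 189 1.3
```

```text
black len 78/72 wid 21 mid [583.2 184.6] origin [583.2 184.6] ang -35.7
green len 76/72 wid 22 mid [462.3 -19.2] origin [462.3 -19.2] ang 13.2
file len 107/107 wid 17 mid [439.1 188.7] origin [430.6 188.2] ang 3.1
steel len 116/110 wid 39 mid [ 589.8 -206.4] origin [ 589.8 -206.4] ang -38.3
brass len 109/110 wid 38 mid [ 418. -198.] origin [ 418. -198.] ang -46.0
t 0.1 pos [183.3 544.5 177.8] yaw 161.4->181.3 tilt [-179.9   -0. ] | spin -2.49 slide -7.93 -12.03 grip 91.2 0.0
```

```bash
python3 -m jog '{"jaw":[50,50,50],"slide":[[0,0,0],[0,0,0],[0,0,0]],"spin":[-0.9,-0.9,-0.77]}' 30
python3 -m jog '{"jaw":[50,50,50,50,50,50,50,50,50,50],"slide":[[-0.5,-0.8,0],[-0.5,-0.8,0],[-0.5,-0.8,0],[-0.5,-0.8,0],[-0.5,-0.8,0],[-0.5,-0.8,0],[-0.5,-0.8,0],[-0.5,-0.8,0],[-0.5,-0.8,0],[-0.5,-0.8,0]],"spin":[0,0,0,0,0,0,0,0,0,0]}'
python3 plan.py 430 188.5 2
```

```text
time_s: 0.4
ee_pos: [183.4, 544.6, 178.1]
ee_rot: [-179.9, -0.0, -177.8]
force: [-0.4, 0.1, -0.3]
gripper_width: 69.9
gripper_force: 0.0
time_s: 1.4
ee_pos: [341.8, 309.0, 178.3]
ee_rot: [-180.0, -0.0, -178.0]
force: [-0.3, 0.1, -0.3]
gripper_width: 49.8
gripper_force: 0.0
t 1.4 pos [341.8 309.  178.3] yaw 182.0->182.0 tilt [-180.   -0.] | spin -0.01 slide -2.80 -4.12 grip 49.8 0.0
```

```bash
python3 -m jog '{"jaw":[50,50,50,50,50,50,50,50,50,50],"slide":[[-0.47,-0.69,0],[-0.47,-0.69,0],[-0.47,-0.69,0],[-0.47,-0.69,0],[-0.47,-0.69,0],[-0.45,-0.67,0],[0,0,1],[0,0,1],[0,0,1],[0,0,1]],"spin":[0,0,0,0,0,0,0,0,0,0]}'
python3 plan.py 430 188.5 2
```

```text
time_s: 2.4
ee_pos: [429.5, 189.3, 57.3]
ee_rot: [180.0, -0.0, -178.1]
force: [-0.3, 0.0, 1.1]
gripper_width: 49.9
gripper_force: 0.0
t 2.4 pos [429.5 189.3  57.3] yaw 181.9->182.0 tilt [180.  -0.] | spin -0.01 slide -0.02 -0.03 grip 49.9 0.0
```

```bash
python3 - <<'E'
from workcell import env
import cv2,numpy as np
a=env.grab_frame("top")[130:310,180:350,::-1];b=env.grab_frame("scene")[120:300,260:430,::-1]
cv2.imwrite("pics/c1.png",cv2.resize(np.hstack([a,b]),None,fx=2.3,fy=2.3))
E
```

```text
(no output)
```

View pics/c1.png

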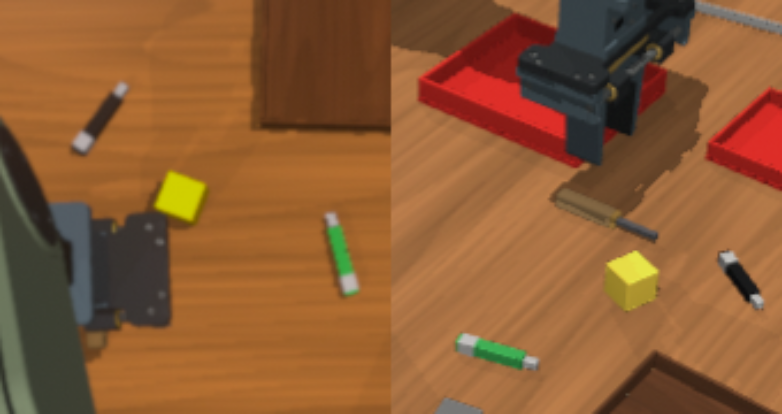

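The fingers (right half, ~(605,120)) straddle the file's line, clear of the yellow block. I'll go down and grip.

```bash
python3 -m jog '{"jaw":[50,50,50,50,10,10,10,10,10,10],"slide":[[0,0,0.7],[0,0,0.6],[0,0,0.45],[0,0,0],[0,0,0],[0,0,0],[0,0,0],[0,0,0],[0,0,0],[0,0,0]],"spin":[0,0,0,0,0,0,0,0,0,0]}' 30
python3 -m jog '{"jaw":[10,10,10,10,10],"slide":[[0,0,-0.2],[0,0,-0.6],[0,0,-0.8],[0,0,-0.8],[0,0,-0.6]],"spin":[0,0,0,0,0]}'
python3 plan.py 635 -15 -2
```

```text
time_s: 3.5
ee_pos: [429.8, 189.6, 6.2]
ee_rot: [180.0, 0.0, -178.1]
force: [-0.0, 0.4, -0.4]
gripper_width: 10.3
gripper_force: 0.0
time_s: 4.0
ee_pos: [430.2, 189.7, 97.9]
ee_rot: [180.0, 0.1, -178.0]
force: [1.0, 0.4, -0.0]
gripper_width: 10.3
gripper_force: 0.0
t 4.0 pos [430.2 189.7  97.9] yaw 182.0->178.0 tilt [1.8e+02 1.0e-01] | spin 0.49 slide -7.06 -6.58 grip 10.3 0.0
```

```bash
python3 -m jog '{"jaw":[50,50,50,50,50],"slide":[[0,0.8,0],[0,0.8,0],[0,0.8,0],[0,0.8,0],[0,0.8,0]],"spin":[0,0,0,0,0]}'; python3 - <<'E'
from workcell import env
import cv2,numpy as np
f=env.grab_frame("top")[:,:,::-1];cv2.imwrite("pics/t2.png",f)
a=f[130:310,180:350];b=env.grab_frame("scene")[120:300,260:430,::-1]
cv2.imwrite("pics/c2.png",cv2.resize(np.hstack([a,b]),None,fx=2.3,fy=2.3))
E
```

```text
time_s: 4.5
ee_pos: [425.5, 310.4, 96.5]
ee_rot: [180.0, 0.0, -178.0]
force: [0.3, 0.3, -0.6]
gripper_width: 47.4
gripper_force: 0.0
```

View pics/c2.png

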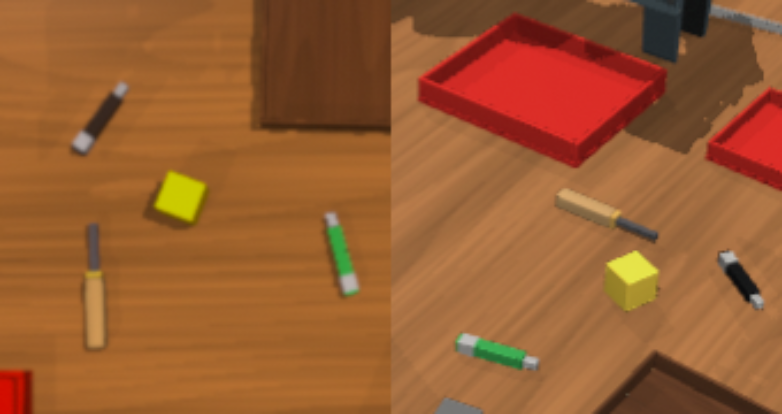

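```bash
cat >> h.py <<'E'
def w2p(p,name="top"):
    m=env.camera_model(name); K=np.array([[m["fx"],0,m["cx"]],[0,m["fy"],m["cy"]],[0,0,1]])
    T=np.diag([1,-1,-1,1.])@np.array(m["camera_from_world"])
    return cv2.projectPoints(np.array(p,float).reshape(-1,1,3),cv2.Rodrigues(T[:3,:3])[0],T[:3,3],K,np.array(m["D"]))[0][:,0].round(1)
E
python3 - <<'E'
from h import *
print("scene tips at look1",w2p([[429.5,189.3,57],[429.5,189.3+25,57],[429.5,189.3-25,57],[430,188.5,8],[583.5,184,8],[462,-20,8],[418.5,-199.5,8],[590.5,-207,8],[539,397,22],[510,113,34]],"scene"))
print("top block",w2p([[429.5,189.3,110],[430,188.5,8]]))
E
```

```text
scene tips at look1 [[352.  194.2]
 [358.2 188.7]
 [345.6 199.9]
 [350.6 212.7]
 [412.3 241.2]
 [306.4 272.6]
 [226.6 319.8]
 [303.1 370.2]
 [439.  180.6]
 [364.8 235.8]]
top block [[209.1 254.7]
 [221.4 258.2]]
```

```bash
python3 -m jog '{"jaw":[50,50,50,50,50,50,50,50,50,50],"slide":[[0,-0.8,0],[0,-0.8,0],[0,-0.8,0],[0,-0.8,0],[0,-0.83,0],[0,0,1],[0,0,1],[0,0,0.7],[0,0,0.3],[0,0,0]],"spin":[0,0,0,0,0,0,0,0,0,0]}'
python3 - <<'E'
from h import *
s=env.state();print(s["ee_pos"],s["ee_rot"],s["gripper_width"],s["qpos"]); p=s["ee_pos"]
print(w2p([p+[0,25,0],p-[0,25,0],p],"scene"))
f=env.grab_frame("scene")[:,:,::-1][150:250,290:420]
cv2.imwrite("pics/c3.png",cv2.resize(f,None,fx=6,fy=6,interpolation=cv2.INTER_CUBIC))
E
```

```text
time_s: 5.6
ee_pos: [428.9, 187.8, 5.4]
ee_rot: [-179.9, -0.1, -178.1]
force: [1.2, -0.1, -0.6]
gripper_width: 49.6
gripper_force: 0.0
[428.93788692 187.83312228   5.40685258] [-1.79945099e+02 -1.32929700e-01 -1.78068798e+02] 49.637822900918465 [ 2.22457144e+01  1.98574367e+01  1.16774206e+02 -7.75076366e-03
  4.35120789e+01 -6.96799231e+01]
[[356.1 207.9]
 [343.7 219.3]
 [350.  213.6]]
```

View pics/c3.png

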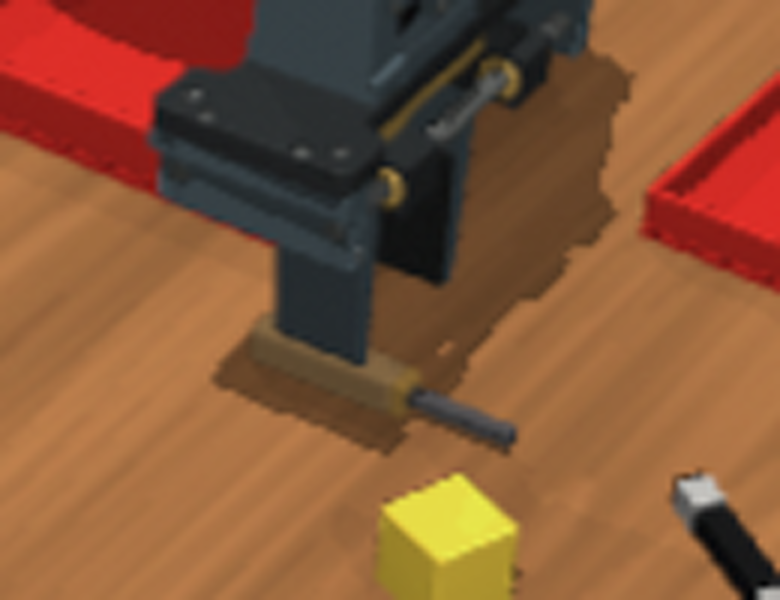

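The picture shows the front finger tip at about (344,208), 11 px above where the reported TCP projects. The tips therefore sit about 29 mm higher than reported. I'll go down part of that and check again.

```bash
python3 -m jog '{"jaw":[50,50,50,50],"slide":[[0,0,0.25],[0,0,0.25],[0,0,0.1],[0,0,0]],"spin":[0,0,0,0]}'
python3 - <<'E'
from h import *
p=env.state()["ee_pos"]
print(p,w2p([p+[0,25,0],p-[0,25,0],p],"scene"))
f=env.grab_frame("scene")[:,:,::-1][150:250,290:420]
cv2.imwrite("pics/c4.png",cv2.resize(f,None,fx=6,fy=6,interpolation=cv2.INTER_CUBIC))
E
```

```text
time_s: 6.05
ee_pos: [429.4, 188.6, -12.3]
ee_rot: [-180.0, -0.0, -178.0]
force: [-0.4, -0.1, 0.3]
gripper_width: 49.6
gripper_force: 0.0
[429.43131077 188.56639855 -12.30954172] [[355.9 214.2]
 [343.7 225.6]
 [349.9 219.8]]
```

View pics/c4.png

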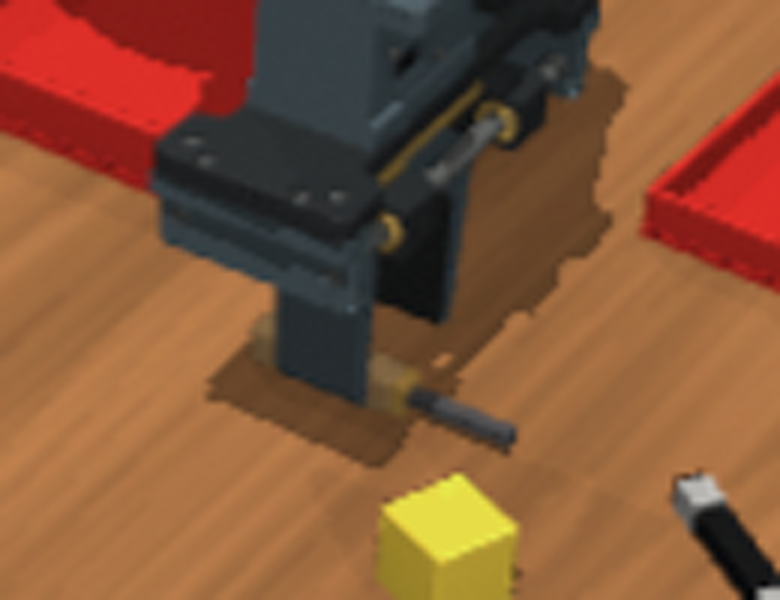

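```bash
for i in 1; do python3 -m jog '{"jaw":[50,50,50],"slide":[[0,0,0.1],[0,0,0.1],[0,0,0]],"spin":[0,0,0]}' | grep -E "ee_pos|force:"; python3 -m jog '{"jaw":[50,50],"slide":[[0,0,0.1],[0,0,0]],"spin":[0,0]}'| grep -E "ee_pos|force:"; python3 -m jog '{"jaw":[50,50],"slide":[[0,0,0.06],[0,0,0]],"spin":[0,0]}'| grep -E "ee_pos|force:"; done
```

```text
ee_pos: [429.5, 188.5, -18.3]
force: [-0.0, -0.0, -0.4]
gripper_force: 0.0
ee_pos: [429.6, 188.6, -21.2]
force: [0.6, 0.9, 0.3]
gripper_force: 0.0
ee_pos: [429.7, 188.6, -22.9]
force: [-0.7, -0.2, 0.6]
gripper_force: 0.0
```

```bash
python3 -m jog '{"jaw":[50,50],"slide":[[0,0,0.05],[0,0,0]],"spin":[0,0]}' | grep -E "ee_pos|^force:"; python3 -m jog '{"jaw":[50,50],"slide":[[0,0,0.05],[0,0,0]],"spin":[0,0]}'| grep -E "ee_pos|^force:"; python3 -m jog '{"jaw":[50,50],"slide":[[0,0,0.05],[0,0,0]],"spin":[0,0]}'| grep -E "ee_pos|^force:"
```

```text
ee_pos: [429.7, 188.6, -24.4]
force: [0.0, -0.0, 0.4]
ee_pos: [429.7, 188.6, -25.9]
force: [0.5, 1.2, 0.7]
ee_pos: [429.6, 188.6, -27.4]
force: [-0.3, 0.4, 0.5]
```

```bash
python3 - <<'E'
from h import *
f=env.grab_frame("scene")[:,:,::-1][150:250,290:420]
cv2.imwrite("pics/c5.png",cv2.resize(f,None,fx=6,fy=6,interpolation=cv2.INTER_CUBIC))
E
```

```text
(no output)
```

View pics/c5.png

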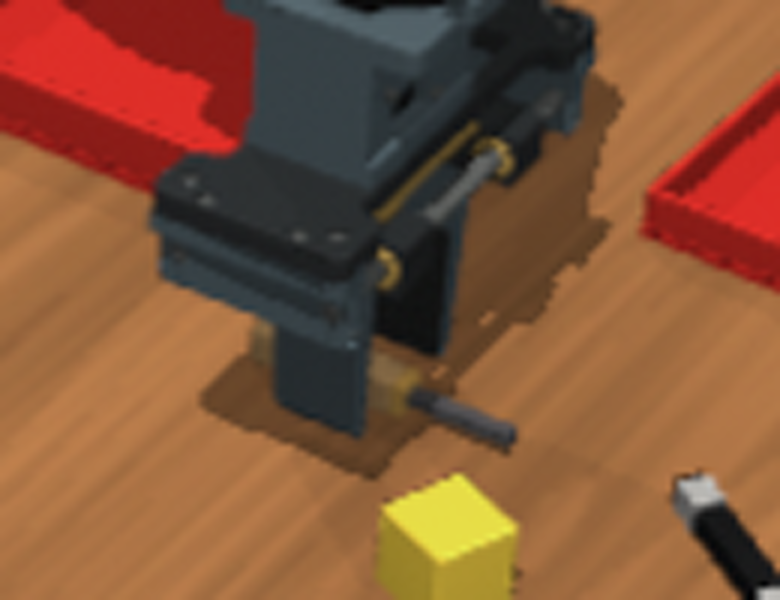

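```bash
python3 -m jog '{"jaw":[50,50],"slide":[[0,0,0.07],[0,0,0]],"spin":[0,0]}' | grep -E "ee_pos|^force:"; python3 -m jog '{"jaw":[50,50],"slide":[[0,0,0.05],[0,0,0]],"spin":[0,0]}'| grep -E "ee_pos|^force:"; python3 -m jog '{"jaw":[10,10,10,10,10,10],"slide":[[0,0,0],[0,0,0],[0,0,0],[0,0,0],[0,0,0],[0,0,0]],"spin":[0,0,0,0,0,0]}' 30
```

```text
ee_pos: [429.6, 188.6, -29.6]
force: [0.0, -0.4, -0.1]
ee_pos: [429.6, 188.6, -31.0]
force: [-1.0, -0.1, 0.4]
time_s: 8.45
ee_pos: [429.8, 188.7, -30.8]
ee_rot: [180.0, 0.0, -178.0]
force: [-1.0, -0.9, -0.3]
gripper_width: 15.3
gripper_force: 30.0
```

```bash
python3 -m jog '{"jaw":[10,10,10,10,10],"slide":[[0,0,-0.3],[0,0,-0.7],[0,0,-0.8],[0,0,-0.8],[0,0,-0.7]],"spin":[0.25,0.25,0,0,0]}'
python3 plan.py 635 -14 -2
```

```text
time_s: 8.95
ee_pos: [429.7, 188.6, 69.2]
ee_rot: [180.0, 0.0, 178.0]
force: [0.2, 0.4, -0.9]
gripper_width: 15.7
gripper_force: 30.0
t 8.9 pos [429.7 188.6  69.2] yaw 178.0->178.0 tilt [180.   0.] | spin -0.01 slide -7.07 -6.51 grip 15.7 30.0
```

```bash
python3 -m jog '{"jaw":[10,10,10,10,10,10,10,10,10,10],"slide":[[-0.5,-0.5,0],[-0.8,-0.7,0],[-0.8,-0.7,0],[-0.8,-0.7,0],[-0.8,-0.7,0],[-0.8,-0.7,0],[-0.8,-0.7,0],[-0.8,-0.7,0],[-0.6,-0.7,0],[-0.37,-0.41,0]],"spin":[0,0,0,0,0,0,0,0,0,0]}' | grep pos
python3 -m jog '{"jaw":[10,10,10,10,10,10],"slide":[[0,0,0.8],[0,0,0.8],[0,0,0.8],[0,0,0.4],[0,0,0.2],[0,0,0]],"spin":[0,0,0,0,0,0]}'
python3 plan.py 635 -14 -2
```

```text
ee_pos: [635.7, -15.8, 67.6]
time_s: 10.55
ee_pos: [634.5, -13.9, -22.2]
ee_rot: [180.0, -0.1, 178.0]
force: [-0.4, -0.0, -0.5]
gripper_width: 15.8
gripper_force: 30.0
t 10.6 pos [634.5 -13.9 -22.2] yaw 178.0->178.0 tilt [ 1.8e+02 -1.0e-01] | spin -0.00 slide -0.02 -0.00 grip 15.8 30.0
```

```bash
python3 -m jog '{"jaw":[10,10,10],"slide":[[0,0,0.08],[0,0,0.04],[0,0,0]],"spin":[0,0,0]}' |grep -E "pos|^force"
python3 -m jog '{"jaw":[34,34,34,34,34,34,34],"slide":[[0,0,0],[0,0,0],[0,0,0],[0,0,-0.3],[0,0,-1],[0,0,-1],[0,0,-1]],"spin":[0,0,0,0,0,0,0]}'
python3 plan.py 462 -20 13.2
```

```text
ee_pos: [635.1, -14.1, -24.8]
force: [-0.3, 0.1, -0.6]
time_s: 11.55
ee_pos: [634.8, -14.1, 75.3]
ee_rot: [180.0, 0.0, 177.9]
force: [0.4, -0.2, 0.4]
gripper_width: 34.1
gripper_force: 0.0
t 11.6 pos [634.8 -14.1  75.3] yaw 177.9->193.2 tilt [180.   0.] | spin -1.91 slide 5.65 1.13 grip 34.1 0.0
```

```bash
python3 -m jog '{"jaw":[40,40,40,40,40,40,40,40,40,40],"slide":[[0,0,0],[0,0,0],[0.5,0.1,0],[0.8,0.15,0],[0.8,0.15,0],[0.8,0.15,0],[0.8,0.15,0],[0.8,0.15,0],[0.7,0.15,0],[0.45,0.13,0]],"spin":[-0.95,-0.96,0,0,0,0,0,0,0,0]}' | grep pos
python3 -m jog '{"jaw":[40,40,40,40],"slide":[[0,0,0.8],[0,0,0.8],[0,0,0.4],[0,0,0]],"spin":[0,0,0,0]}' | grep -E "pos|width"
python3 plan.py 462 -20 13.2
python3 - <<'E'
from h import *
f=env.grab_frame("scene")[:,:,::-1][190:370,250:460]
cv2.imwrite("pics/c6.png",cv2.resize(f,None,fx=3.7,fy=3.3,interpolation=cv2.INTER_CUBIC))
E
```

```text
ee_pos: [460.5, -19.9, 74.2]
ee_pos: [461.1, -19.8, 12.5]
gripper_width: 40.0
t 12.9 pos [461.1 -19.8  12.5] yaw 193.2->193.2 tilt [ 1.799e+02 -1.000e-01] | spin 0.00 slide -0.03 -0.01 grip 40.0 0.0
```

View pics/c6.png

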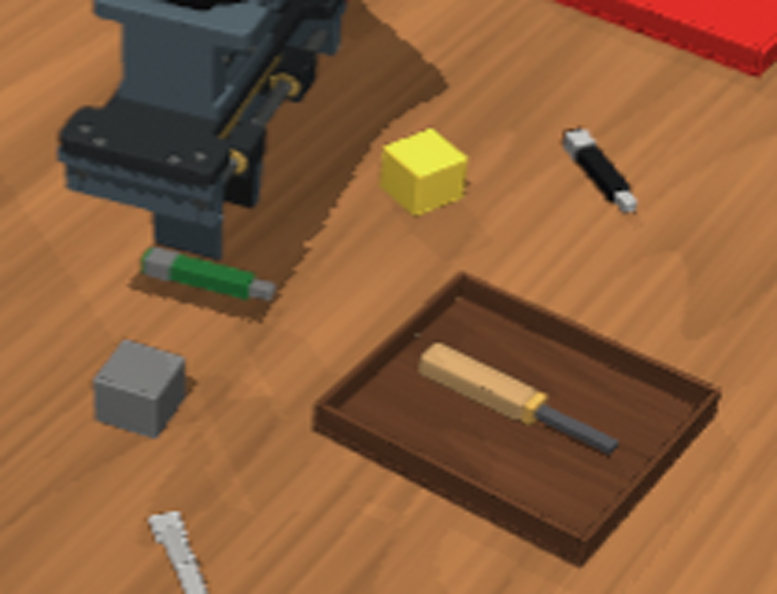

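The file lies flat and centred in the wooden tray, and the gripper is over the green punch. Gripping that next.

```bash
python3 -m jog '{"jaw":[40,40,40,40,5,5,5,5,5,5],"slide":[[0,0,0.7],[0,0,0.5],[0,0,0.28],[0,0,0],[0,0,0],[0,0,0],[0,0,0],[0,0,0],[0,0,0],[0,0,0]],"spin":[0,0,0,0,0,0,0,0,0,0]}' 30
python3 -m jog '{"jaw":[5,5,5,5,5],"slide":[[0,0,-0.3],[0,0,-0.7],[0,0,-0.8],[0,0,-0.8],[0,0,-0.7]],"spin":[0,0,0,0,0]}' |grep -E "pos|gripper"
python3 plan.py 538.4 372 -1.4
```

```text
time_s: 14.0
ee_pos: [462.4, -19.9, -30.4]
ee_rot: [-180.0, 0.1, -166.8]
force: [-1.0, 0.6, 5.4]
gripper_width: 11.6
gripper_force: 30.0
ee_pos: [461.8, -19.9, 69.5]
gripper_width: 11.6
gripper_force: 30.0
t 14.5 pos [461.8 -19.9  69.5] yaw 193.2->178.6 tilt [-180.    0.] | spin 1.83 slide -2.23 13.12 grip 11.6 30.0
```

```bash
python3 -m jog '{"jaw":[5,5,5,5,5,5,5,5,5,5],"slide":[[0,0,0],[0,0,0],[-0.1,0.5,0],[-0.2,0.9,0],[-0.2,0.9,0],[-0.2,0.9,0],[-0.2,0.9,0],[-0.2,0.9,0],[-0.2,0.9,0],[-0.2,0.9,0]],"spin":[0.91,0.92,0,0,0,0,0,0,0,0]}' | grep pos
python3 -m jog '{"jaw":[5,5,5,5,5,5,5,5],"slide":[[-0.2,0.9,0],[-0.2,0.9,0],[-0.2,0.9,0],[-0.2,0.9,0],[-0.1,0.9,0],[0,0.9,0],[0,0.6,0],[0,0.3,0]],"spin":[0,0,0,0,0,0,0,0]}' | grep pos
python3 plan.py 538.4 372 -1.4
```

```text
ee_pos: [511.8, 183.9, 68.3]
ee_pos: [543.3, 372.4, 68.0]
t 16.3 pos [543.3 372.4  68. ] yaw 178.7->178.6 tilt [-180.   -0.] | spin 0.01 slide 0.16 -0.02 grip 11.8 30.0
```

```bash
python3 -m jog '{"jaw":[5,5,5,5,5,5],"slide":[[0.1,0,0.8],[0,0,0.8],[0,0,0.8],[0,0,0.5],[0,0,0.22],[0,0,0]],"spin":[0,0,0,0,0,0]}' |grep -E "pos|^force"
python3 -m jog '{"jaw":[30,30,30,30,30,30,30],"slide":[[0,0,0],[0,0,0],[0,0,0],[0,0,-0.3],[0,0,-1],[0,0,-1],[0,0,-1]],"spin":[0,0,0,0,0,0,0]}'|grep pos
python3 plan.py 583.5 184 -35.3
```

```text
ee_pos: [540.7, 370.8, -25.2]
force: [0.5, 0.6, -0.6]
ee_pos: [540.7, 371.3, 75.5]
t 17.6 pos [540.7 371.3  75.5] yaw 178.6->144.7 tilt [180.   0.] | spin 4.24 slide -4.77 -4.27 grip 30.0 0.0
```

```bash
python3 -m jog '{"jaw":[40,40,40,40,40],"slide":[[0,0,0],[0,0,0],[0,0,0],[0,0,0],[0,0,0]],"spin":[0.85,0.85,0.85,0.85,0.84]}' | grep pos
python3 -m jog '{"jaw":[40,40,40,40,40,40,40,40,40,40],"slide":[[-0.6,-0.5,0],[-0.8,-0.7,0],[-0.8,-0.7,0],[-0.8,-0.7,0],[-0.8,-0.7,0],[-0.6,-0.6,0],[-0.37,-0.37,0],[0,0,0.8],[0,0,0.8],[0,0,0.3]],"spin":[0,0,0,0,0,0,0,0,0,0]}' | grep -E "pos|width"
python3 plan.py 583.5 184 -35.3
python3 - <<'E'
from h import *
f=env.grab_frame("scene")[:,:,::-1][120:300,330:540]
cv2.imwrite("pics/c7.png",cv2.resize(f,None,fx=3.7,fy=3.3,interpolation=cv2.INTER_CUBIC))
E
```

```text
ee_pos: [540.8, 371.4, 74.5]
ee_pos: [581.9, 183.8, 14.9]
gripper_width: 39.9
t 19.1 pos [581.9 183.8  14.9] yaw 144.7->144.7 tilt [-1.799e+02 -1.000e-01] | spin -0.00 slide -0.04 0.04 grip 39.9 0.0
```

View pics/c7.png

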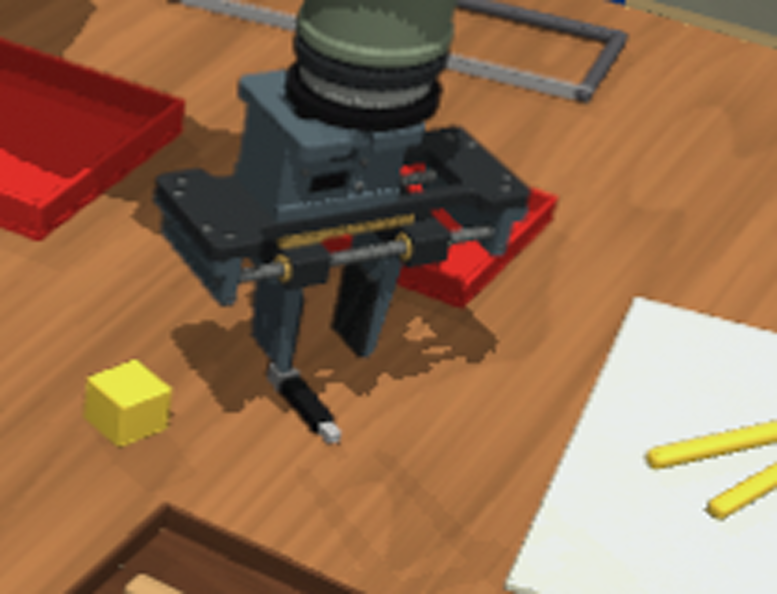

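The open fingers straddle the black punch (~(305,400) in the crop), and the yellow block is clear.

```bash
python3 -m jog '{"jaw":[40,40,40,40,5,5,5,5,5,5],"slide":[[0,0,0.7],[0,0,0.5],[0,0,0.3],[0,0,0],[0,0,0],[0,0,0],[0,0,0],[0,0,0],[0,0,0],[0,0,0]],"spin":[0,0,0,0,0,0,0,0,0,0]}' 30
python3 -m jog '{"jaw":[5,5,5,5,5],"slide":[[0,0,-0.3],[0,0,-0.7],[0,0,-0.8],[0,0,-0.8],[0,0,-0.7]],"spin":[0,0,0,0,0]}' |grep -E "pos|gripper"
python3 plan.py 540 422 -1.4
```

```text
time_s: 20.15
ee_pos: [583.8, 184.2, -27.8]
ee_rot: [179.9, 0.0, 144.7]
force: [-1.0, 0.4, 3.2]
gripper_width: 11.9
gripper_force: 30.0
ee_pos: [583.2, 183.9, 72.0]
gripper_width: 11.8
gripper_force: 30.0
t 20.6 pos [583.2 183.9  72. ] yaw 144.7->178.6 tilt [180.   0.] | spin -4.24 slide 1.63 7.90 grip 11.8 30.0
```

```bash
python3 -m jog '{"jaw":[5,5,5,5,5],"slide":[[0,0,0],[0,0,0],[0,0,0],[0,0,0],[0,0,0]],"spin":[-0.85,-0.85,-0.85,-0.85,-0.84]}' | grep pos
python3 -m jog '{"jaw":[5,5,5,5,5,5,5,5,5,5],"slide":[[0.1,0.5,0],[0.2,0.9,0],[0.2,0.9,0],[0.2,0.9,0],[0.2,0.9,0],[0.2,0.9,0],[0.2,0.9,0],[0.2,0.9,0],[0.13,0.7,0],[0,0.4,0]],"spin":[0,0,0,0,0,0,0,0,0,0]}' | grep -E "pos|width"
python3 plan.py 540 422 -1.4
```

```text
ee_pos: [583.0, 183.8, 70.7]
ee_pos: [539.2, 424.5, 70.5]
gripper_width: 11.5
t 22.1 pos [539.2 424.5  70.5] yaw 178.6->178.6 tilt [180.  -0.] | spin 0.00 slide -0.03 -0.08 grip 11.5 30.0
```

```bash
python3 -m jog '{"jaw":[5,5,5,5,5,5],"slide":[[0,-0.08,0.8],[0,0,0.8],[0,0,0.8],[0,0,0.5],[0,0,0.24],[0,0,0]],"spin":[0,0,0,0,0,0]}' |grep -E "pos|^force"
python3 -m jog '{"jaw":[28,28,28,28,28,28,28],"slide":[[0,0,0],[0,0,0],[0,0,0],[0,0,-0.3],[0,0,-1],[0,0,-1],[0,0,-1]],"spin":[0,0,0,0,0,0,0]}'|grep pos
python3 plan.py 590.5 -207 -38
```

```text
ee_pos: [540.5, 419.7, -23.1]
force: [0.4, -0.2, 0.1]
ee_pos: [540.2, 419.8, 77.2]
t 23.4 pos [540.2 419.8  77.2] yaw 178.6->142.0 tilt [180.   0.] | spin 4.57 slide -14.18 -15.43 grip 27.9 0.0
```

```bash
python3 -m jog '{"jaw":[40,40,40,40,40,40],"slide":[[0,0,0],[0,0,0],[0,0,0],[0,0,0],[0,0,0],[0,0,0]],"spin":[0.8,0.8,0.8,0.8,0.8,0.57]}' | grep pos
python3 -m jog '{"jaw":[40,40,40,40,40,40,40,40,40,40],"slide":[[-0.7,-0.77,0],[-0.7,-0.77,0],[-0.7,-0.77,0],[-0.7,-0.77,0],[-0.7,-0.77,0],[-0.7,-0.77,0],[-0.7,-0.77,0],[-0.7,-0.77,0],[-0.7,-0.77,0],[-0.7,-0.77,0]],"spin":[0,0,0,0,0,0,0,0,0,0]}' | grep -E "pos|width"
python3 -m jog '{"jaw":[40,40,40,40,40,40,40,40,40,40],"slide":[[-0.7,-0.77,0],[-0.7,-0.77,0],[-0.7,-0.77,0],[-0.7,-0.77,0],[-0.7,-0.77,0],[-0.7,-0.77,0],[-0.7,-0.77,0],[-0.7,-0.77,0],[-0.7,-0.77,0],[-0.7,-0.77,0]],"spin":[0,0,0,0,0,0,0,0,0,0]}' | grep -E "pos|width"
python3 plan.py 590.5 -207 -38
```

```text
ee_pos: [540.4, 419.8, 76.2]
ee_pos: [563.9, 107.2, 76.3]
gripper_width: 39.7
ee_pos: [587.3, -204.3, 76.3]
gripper_width: 40.4
t 26.1 pos [ 587.3 -204.3   76.3] yaw 142.0->142.0 tilt [1.8e+02 1.0e-01] | spin 0.00 slide -0.14 -0.01 grip 40.4 0.0
```

```bash
python3 -m jog '{"jaw":[40,40,40,40],"slide":[[-0.18,-0.03,0.7],[0,0,0.8],[0,0,0.4],[0,0,0]],"spin":[0,0,0,0]}' | grep -E "pos|width"
python3 plan.py 590.5 -207 -38
python3 - <<'E'
from h import *
f=env.grab_frame("scene")[:,:,::-1][120:470,180:480]
cv2.imwrite("pics/c8.png",cv2.resize(f,None,fx=2,fy=1.7,interpolation=cv2.INTER_CUBIC))
E
```

```text
ee_pos: [589.5, -206.4, 17.0]
gripper_width: 40.0
t 26.4 pos [ 589.5 -206.4   17. ] yaw 142.0->142.0 tilt [-179.9   -0.2] | spin 0.00 slide -0.04 0.00 grip 40.0 0.0
```

View pics/c8.png

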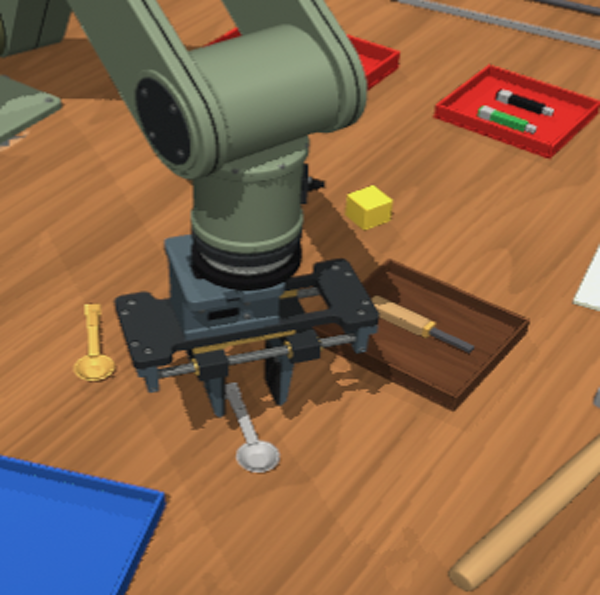

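Both punches lie flat in the small red tray ((507,120) and (522,103)), and the fingers straddle the steel spoon's handle.

```bash
python3 -m jog '{"jaw":[40,40,40,40,3,3,3,3,3,3],"slide":[[-0.03,0,0.7],[0,0,0.5],[0,0,0.35],[0,0,0],[0,0,0],[0,0,0],[0,0,0],[0,0,0],[0,0,0],[0,0,0]],"spin":[0,0,0,0,0,0,0,0,0,0]}' 30
python3 -m jog '{"jaw":[3,3,3,3,3],"slide":[[0,0,-0.3],[0,0,-0.7],[0,0,-0.8],[0,0,-0.8],[0,0,-0.7]],"spin":[0,0,0,0,0]}' |grep -E "pos|gripper"
python3 plan.py 548.8 -417.5 19.8
```

```text
time_s: 27.5
ee_pos: [591.8, -207.6, -27.6]
ee_rot: [180.0, 0.0, 142.0]
force: [-0.2, 0.8, 3.3]
gripper_width: 8.4
gripper_force: 30.0
ee_pos: [591.6, -207.6, 72.4]
gripper_width: 8.5
gripper_force: 30.0
t 28.0 pos [ 591.6 -207.6   72.4] yaw 142.0->19.8 tilt [180.   0.] | spin 15.28 slide -3.71 6.10 grip 8.5 30.0
```

```bash
python3 -m jog '{"jaw":[3,3,3,3,3,3,3,3,3,3],"slide":[[0,0,0],[0,0,0],[0,0,0],[0,0,0],[0,0,0],[0,0,0],[0,0,0],[0,0,0],[0,0,0],[0,0,0]],"spin":[0.9,0.9,0.9,0.9,0.9,0.9,0.9,0.9,0.9,0.9]}' | grep rot
python3 -m jog '{"jaw":[3,3,3,3,3,3,3],"slide":[[0,0,0],[0,0,0],[0,0,0],[0,0,0],[0,0,0],[0,0,0],[0,0,0]],"spin":[0.9,0.9,0.9,0.9,0.9,0.9,0.88]}' | grep rot
python3 -m jog '{"jaw":[3,3,3,3,3,3,3,3,3,3],"slide":[[-0.2,0.4,0],[-0.4,0.7,0],[-0.4,0.7,0],[-0.4,0.7,0],[-0.5,0.7,0],[-0.5,0.7,0],[-0.5,0.7,0],[-0.4,0.7,0],[-0.3,0.5,0],[-0.11,0.3,0]],"spin":[0,0,0,0,0,0,0,0,0,0]}' | grep pos
python3 plan.py 548.8 -417.5 19.8
```

```text
ee_rot: [-180.0, -0.0, 69.7]
ee_rot: [-180.0, 0.0, 19.5]
ee_pos: [547.8, -419.4, 70.8]
t 30.7 pos [ 547.8 -419.4   70.8] yaw 19.8->19.8 tilt [180.   0.] | spin -0.00 slide 0.05 -0.05 grip 8.7 30.0
```

```bash
python3 -m jog '{"jaw":[3,3,3,3,3,3],"slide":[[0.04,-0.05,0.8],[0,0,0.8],[0,0,0.8],[0,0,0.5],[0,0,0.22],[0,0,0]],"spin":[0,0,0,0,0,0]}' |grep -E "pos|^force"
python3 -m jog '{"jaw":[26,26,26,26,26,26,26],"slide":[[0,0,0],[0,0,0],[0,0,0],[0,0,-0.3],[0,0,-1],[0,0,-1],[0,0,-1]],"spin":[0,0,0,0,0,0,0]}'|grep pos
python3 plan.py 418.5 -199.5 -45.5
```

```text
ee_pos: [549.6, -415.4, -22.5]
force: [0.3, 0.2, -0.3]
ee_pos: [549.4, -415.6, 78.1]
t 32.0 pos [ 549.4 -415.6   78.1] yaw 19.8->-45.5 tilt [180.  -0.] | spin 8.16 slide -8.19 -1.94 grip 26.2 0.0
```

```bash
python3 -m jog '{"jaw":[40,40,40,40,40,40,40,40,40],"slide":[[0,0,0],[0,0,0],[0,0,0],[0,0,0],[0,0,0],[0,0,0],[0,0,0],[0,0,0],[0,0,0]],"spin":[0.91,0.91,0.91,0.91,0.91,0.91,0.9,0.9,0.9]}' | grep rot
python3 -m jog '{"jaw":[40,40,40,40,40,40,40,40,40,40],"slide":[[-0.5,-0.1,0],[-0.9,-0.2,0],[-0.9,-0.2,0],[-0.9,-0.2,0],[-0.9,-0.2,0],[-0.9,-0.2,0],[-0.9,-0.2,0],[-0.9,-0.2,0],[-0.9,-0.2,0],[-0.49,-0.24,0]],"spin":[0,0,0,0,0,0,0,0,0,0]}' | grep pos
python3 -m jog '{"jaw":[40,40,40,40],"slide":[[0,0,0.8],[0,0,0.8],[0,0,0.4],[0,0,0]],"spin":[0,0,0,0]}' | grep width
python3 plan.py 418.5 -199.5 -45.5
python3 - <<'E'
from h import *
f=env.grab_frame("scene")[:,:,::-1][180:480,100:400]
cv2.imwrite("pics/c9.png",cv2.resize(f,None,fx=2,fy=2,interpolation=cv2.INTER_CUBIC))
E
```

```text
ee_rot: [-180.0, -0.1, -45.8]
ee_pos: [417.2, -198.1, 76.9]
gripper_width: 40.4
t 34.3 pos [ 418.1 -199.1   15.3] yaw -45.5->-45.5 tilt [1.8e+02 1.0e-01] | spin 0.00 slide 0.02 -0.00 grip 40.4 0.0
```

View pics/c9.png

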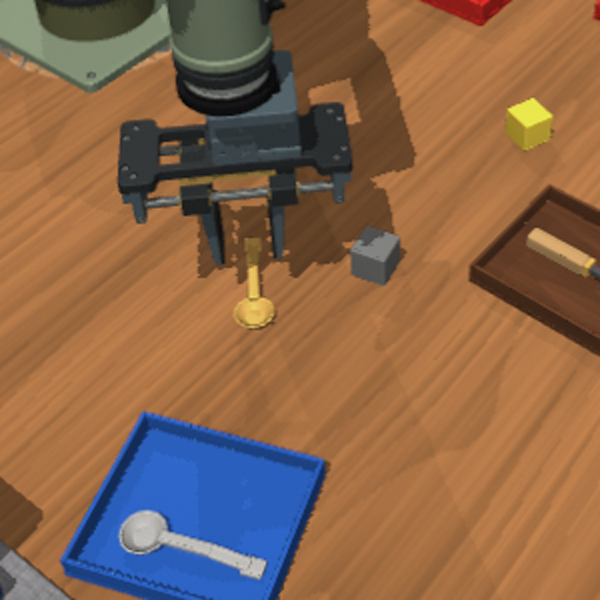

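The steel spoon lies in the blue tray, bowl up. The fingers straddle the brass handle, and the grey block is clear.

```bash
python3 -m jog '{"jaw":[40,40,40,40,3,3,3,3,3,3],"slide":[[0.02,0,0.7],[0,0,0.5],[0,0,0.32],[0,0,0],[0,0,0],[0,0,0],[0,0,0],[0,0,0],[0,0,0],[0,0,0]],"spin":[0,0,0,0,0,0,0,0,0,0]}' 30
python3 -m jog '{"jaw":[3,3,3,3,3],"slide":[[0,0,-0.3],[0,0,-0.7],[0,0,-0.8],[0,0,-0.8],[0,0,-0.7]],"spin":[0,0,0,0,0]}' |grep -E "pos|gripper"
python3 plan.py 531.2 -368.5 19.8
```

```text
time_s: 35.35
ee_pos: [419.3, -200.1, -29.0]
ee_rot: [-180.0, -0.0, -45.5]
force: [-0.2, 0.0, 3.2]
gripper_width: 8.6
gripper_force: 30.0
ee_pos: [419.0, -199.9, 71.1]
gripper_width: 8.8
gripper_force: 30.0
t 35.9 pos [ 419.  -199.9   71.1] yaw -45.5->19.8 tilt [-180.   -0.] | spin -8.16 slide 1.62 6.55 grip 8.8 30.0
```

```bash
python3 -m jog '{"jaw":[3,3,3,3,3,3,3,3,3],"slide":[[0,0,0],[0,0,0],[0,0,0],[0,0,0],[0,0,0],[0,0,0],[0,0,0],[0,0,0],[0,0,0]],"spin":[-0.91,-0.91,-0.91,-0.91,-0.91,-0.91,-0.9,-0.9,-0.9]}' | grep rot
python3 -m jog '{"jaw":[3,3,3,3,3,3,3,3,3,3],"slide":[[0.1,0.4,0],[0.2,0.8,0],[0.2,0.8,0],[0.2,0.8,0],[0.2,0.8,0],[0.2,0.8,0],[0.2,0.8,0],[0.2,0.7,0],[0.1,0.45,0],[0.02,0.2,0]],"spin":[0,0,0,0,0,0,0,0,0,0]}' | grep pos
python3 -m jog '{"jaw":[3],"slide":[[0,0,0]],"spin":[0]}' | grep pos
python3 plan.py 531.2 -368.5 19.8
```

```text
ee_rot: [-180.0, 0.0, 20.1]
ee_pos: [532.2, -370.3, 69.3]
ee_pos: [531.4, -369.3, 69.3]
t 37.9 pos [ 531.4 -369.3   69.3] yaw 19.7->19.8 tilt [-180.    0.] | spin -0.02 slide 0.00 -0.03 grip 8.7 30.0
```

```bash
python3 -m jog '{"jaw":[3,3,3,3,3,3],"slide":[[0,-0.03,0.8],[0,0,0.8],[0,0,0.8],[0,0,0.5],[0,0,0.2],[0,0,0]],"spin":[0,0,0,0,0,0]}' |grep -E "pos|^force"
python3 -m jog '{"jaw":[26,26,26,26,26,26,26],"slide":[[0,0,0],[0,0,0],[0,0,0],[0,0,-0.3],[0,0,-1],[0,0,-1],[0,0,-1]],"spin":[0,0,0,0,0,0,0]}'|grep pos
python3 -m jog '{"jaw":[26,26,26,26,26,26,26,26],"slide":[[0,-0.9,-0.4],[0,-0.9,-0.4],[0,-0.9,-0.4],[0,-0.9,-0.4],[0,-0.9,0],[0,-0.9,0],[0,-0.9,0],[0,0,0]],"spin":[0,0,0,0,0,0,0,0]}'|grep pos
python3 - <<'E'
from h import *
a=env.grab_frame("top")[:,:,::-1][130:260,70:570];b=env.grab_frame("scene")[:,:,::-1][170:480,120:520]
a=cv2.resize(a,(800,208));b=cv2.resize(b,(506,392))
cv2.imwrite("pics/c10.png",np.vstack([a,np.hstack([b,np.zeros((392,294,3),np.uint8)])]))
E
```

```text
ee_pos: [530.5, -366.9, -23.5]
force: [0.6, -0.5, -0.7]
ee_pos: [531.0, -367.6, 77.5]
ee_pos: [465.5, -187.2, 124.6]
```

View pics/c10.png

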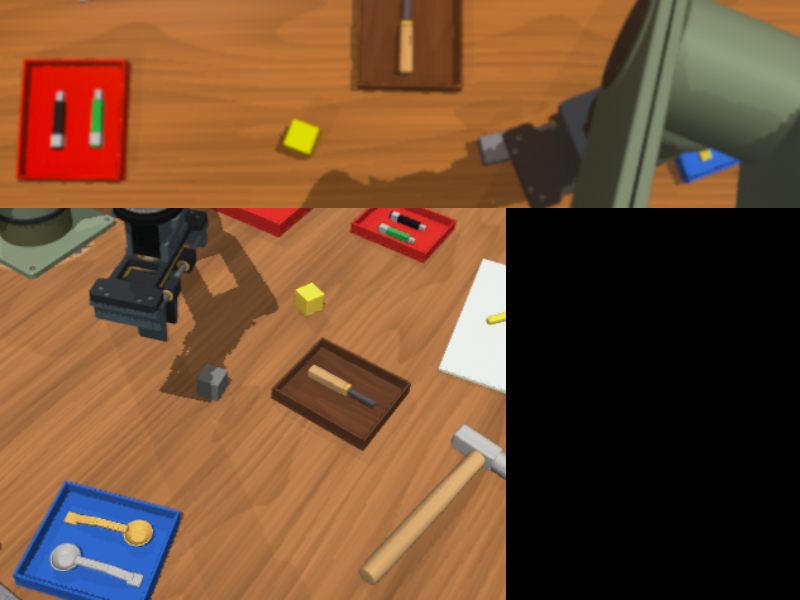

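All five pieces lie flat and apart in the right trays, with both spoons bowl up. The blocks haven't moved and the gripper is clear.

```bash
python3 -c "
from workcell import env
print(env.job_done())"
```

```text
the job is handed in; nothing more can be done
None
```

I've handed the job in: both spoons are in the blue tray (bowl up), both punches in the small red tray and the file in the wooden tray, each lying flat in the last picture, with both blocks where they started.

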